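# Put the pot to drain on the fold-up drying stand

### The job

First press the red sprung lever of the drying stand down until it latches and stays down by itself, which brings the leaning peg upright. Then slide the blue drip tray fully home under the stand, and after that hang the white pot gently upside down on the upright peg so that its floor rests on the peg's head. Let go of everything and leave the other things where they are.

Things in the scene. Friction and masses are not known exactly. Their poses are not given: they have to be found in the camera images.
- stand: White slatted drying stand, fixed, 120 mm deep (its x) and 160 mm wide (its y), slatted deck top 42 mm up. Origin: on the work surface under the centre; x points to its back, y to the side to which the peg leans, the lever is on the -y side. The bay under the deck, 140 mm wide and 34 mm high, is open to -x; its back stop is at x = +55 mm.
- lever (a joint): Red-padded steel lever hinged on the stand, rad: 0 = up (34 deg above level), 0.70 = fully down (6 deg below level), where the pad's top is about 50 mm up. Sprung up: pressing the pad takes about 11 N at first, less further on. Past about 0.44 it snaps over its detent and stays at 0.70; short of that it springs back up.
- lever_pad (a point): Centre of the top of the lever's red pad, 44 x 44 mm, 110 mm from the hinge. Starts about 121 mm above the surface and moves down 72 mm and outwards (stand -y) 24 mm over the stroke.
- lever_hinge (a point): Point on the lever's hinge axis (which lies along stand x), fixed on the stand at (0, -66, 52) mm.
- peg (a joint): Drying peg's angle, rad: 0 = leaning 46 deg from vertical towards stand +y; 0.80 = upright. Linked to the lever: it rises as the lever goes down and is held upright while the lever is latched (a sideways push of over about 5 N at its head would unlatch it). It pivots 56 mm above the surface over the stand's origin.
- peg_tip (a point): Centre of the end face of the peg's blue head (36 mm across), 112 mm from the pivot; 168 mm above the surface and over the stand's origin when the peg is upright. The peg below its head is 14 mm thick.
- tray: Loose blue drip tray, 105 (x) x 128 (y) x 20 mm, 0.2 kg, 38 to 58 mm short of home in the bay's mouth, 6 mm play each side. Origin: under its middle; +x points into the bay. A stem on its front carries an upright pull plate 60 mm wide, 28 mm high, 7 mm thick, its front face at x = -86.5 mm. Home (back edge on the stop) the origin is at stand x = +2.5 mm.
- pot: White square ceramic pot, 60 x 60 mm outside, 110 mm long, walls 5 mm, base 7 mm, about 0.35 kg (0.28 to 0.45), lying on its side on the work surface. Origin: its very centre (30 mm up as it lies). Its x axis points from the closed base to the open mouth, at first roughly away from the robot. The mouth opening is 50 x 50 mm.
- pot_mouth (a point): Centre of the pot's mouth, at pot x = +55 mm.
- pot_floor (a point): Centre of the pot's inner floor, at pot x = -48 mm; rests on the peg's head when hung. The rim then is about 65 mm above the surface and 23 mm above the deck.
- bucket: yellow plastic bucket, 210 mm across the top, 190 mm high; origin under its centre. Bystander.
- torch: aluminium torch lying along its x, 160 mm long, 44 mm across head and tail, black toggle switch on top; origin under its middle. Bystander.
- funnel: blue plastic funnel standing on its wide mouth, 116 mm across, 125 mm high; origin under its centre. Bystander.
- cleaner: green cleaner bottle, 64 mm across, 150 mm high. Bystander.
- polish: metal polish can, 72 mm across, 100 mm high, red label. Bystander.
- carton: cardboard carton 70 x 130 x 85 mm (x, y, z). Bystander.
- caddy: Grey plastic caddy with a sliding door, fixed, 150 x 180 x 145 mm; origin under its centre. Bystander.
- caddy_door (a joint): Caddy's sliding door, m: 0 shut, 0.08 open. To be left alone.

How it is judged:
By the outcome, as a careful person would: the job done as asked, in the order asked, and still so for the second after the job is handed in, with the robot touching nothing.
It also fails if it takes over 72 s, if anything falls off the work surface, if the arm or the gripper's body presses on something with over 40 N, if the wrist force passes 120 N, or if a joint passes its speed limit or range.

### The arm

A 6-joint arm with a two-finger parallel gripper is mounted at the origin on the work surface. World frame = base frame: x ahead of the robot, y to its left, z up, the work surface at z = 0. Lengths are in m, angles in degrees, forces in N, time in s.
With the tool pointing down it reaches from about 0.25 to 0.725 m from the base axis. Payload 9.7 kg.
Tool frame: the origin (TCP) lies at the very end of the fingers, on their centre line; the grasp point (between the pads) lies 19 mm behind it; y points along the fingers, x is the direction in which the jaws open and shut, and the axes are right-handed (so a half turn about y gives the same grasp; the last joint's range is limited). The gripper opens to 85 mm and grips with 20 to 120 N. Pads are 22 mm wide; open, the fingers measure 114 mm over their backs; the gripper's body (76 mm by 85 mm) begins 54 mm behind the grasp point. The pads swing forward as they close: fully open they stand 13 mm farther back than shut.
Start: joints at [72.193, 4.979, 10.078, 95.1, 0, 90], TCP at [0.168, 0.524, 0.231] pointing down, gripper open.
Joint ranges: [-179.16, 179.16], [-48.56, 103.87], [-65.8, 70.77], [-126.05, 130.52], [-82.76, 87.17], [-180, 180]. Speed limits (degrees/s): [127.2, 127.2, 147.25, 180, 180, 180].

### API

Orientations are given as [roll, pitch, yaw] about the fixed x, y, z axes, in that order (R = Rz(yaw) Ry(pitch) Rx(roll)).
In Python, from workcell import bot gives the robot as it stands.
- The arm moves only by the shell command python3 -m jog 'ROWS' [FORCE]. ROWS is JSON, a list of rows, each a list of 7 numbers: the closure, from 0 (fully open) to 1 (shut), then the shift along the world's x, y, z in units of 25 mm (1.0 is 25 mm), then the turn, a rotation vector about the world's x, y, z in units of 5 degrees (1.0 is 5 degrees). A call has 1 to 5 rows; each row is the pose to reach, as a shift and turn from the pose commanded when the call began; what a row does not reach only later rows make up. A row lasts 1/10 s, in which the tool goes at most 50 mm and 8.59 degrees, less where a joint would pass 70% of its speed; a pose out of reach is approached as far as the arm can. A call with a gripper value outside its range is refused whole. The fingers move at their own pace and stop on an object; FORCE is the grip in N (left out, the last holds). Time passes only in rows, so rows that repeat a pose let the fingers close. It gives the time, the measured TCP pose, the force and the opening at its end, in the units of the state.
- bot.get_obs(): the state, without advancing time (a new reading comes with each control period).
- bot.camera(name): name is "scene" or "top"; returns (picture, depth): 420x560x3 uint8, red, green, blue; 420x560 float32, m along the optical axis (not along the pixel's ray), 0 where there is no reading.
- bot.camera_model(name): a dict with "fx", "fy", "cx", "cy" (pixels), "rvec" (rotation vector, rad) and "tvec" (3), from world to camera coordinates, as OpenCV has them. Camera axes: x right, y down, z forward; pixel columns grow to the right and rows downward; lengths in m; the calibration is good to about 2 mm. A picture is of the moment at which its call begins. camera_model takes no time and is no camera call.
- bot.job_done(): hands the job in, once; it reports no verdict.
Trained networks look in the newest picture that a camera, given by its name, has taken for a name from the list of things; names that differ only in an ending like _2 or _b are one class to them, and where a whole thing is asked for, a point or a joint stands for the part that bears it (a point fixed in the world has none). Each returns a list of dicts, best first, with "conf" (0 to 1); they miss things now and then, are a little off and sometimes report something else, mostly with a low value. They report only what shows in the picture. A call takes as long as a camera call.
- bot.regions_of(camera, label): "pixels" (420x560 bool, what is visible of it) and "point" ([row, column] in pixels, amid what is visible of it).
The state is a dict: "time": time; "q": joint angles; "qd": joint speeds; "joint_efforts": joint torques, N m; "ee_pos": TCP position; "tcp_rot": TCP orientation; "wrist_force": force on the tool from outside, world axes, zero at the start; "torque": the same for the moment, N m; "opening": finger opening in m.
Only numpy, scipy, OpenCV 4.12 (cv2) and the standard library are available. Lean on these libraries where they do the work, as an engineer would, in place of code of your own. Each camera call takes 0.05 s, during which the arm holds its last target. There are 200 camera calls.

## Working session

There is one attempt and no reset: what is moved stays moved. The work goes in short steps, Python scripts to look and compute and a shell command to move; the robot and the scene stay as the last step left them, time stands still between calls to the robot, and variables do not carry over. Pictures are saved under pics/ and viewed, about 8 in all and at most 12, crops included, and the job is handed in when it is done.

```bash
ls; mkdir -p pics; cat > h.py <<'E'
import numpy as np, cv2
from workcell import bot
def cam(name):
    m=bot.camera_model(name); R,_=cv2.Rodrigues(np.array(m["rvec"],float)); return m,R,np.array(m["tvec"],float).ravel()
def cloud(name,depth):
    m,R,t=cam(name); v,u=np.mgrid[:420,:560]
    P=np.stack([(u-m["cx"])/m["fx"]*depth,(v-m["cy"])/m["fy"]*depth,depth],-1)
    return (P-t)@R   # world
def shot(name,fn=None):
    p,d=bot.camera(name)
    if fn: cv2.imwrite(fn,p[...,::-1])
    return p,d,cloud(name,d)
E
python3 - <<'E'
from h import *
np.set_printoptions(precision=4,suppress=True)
for c in ("scene","top"):
    p,d,W=shot(c,f"pics/{c}0.png"); m,R,t=cam(c); print(c,-R.T@t)
    np.savez(f"{c}0.npz",p=p,d=d,W=W)
    for l in ("stand","lever_pad","peg","tray","pot","pot_mouth","bucket","torch","funnel","cleaner","polish","carton","caddy"):
        r=bot.regions_of(c,l)
        for x in r[:2]:
            k=x["pixels"]&(d>0); w=W[k]
            print(l,round(x["conf"],2),np.round(x["point"]),k.sum(),np.median(w,0) if k.any() else "",np.percentile(w,[2,98],axis=0).round(3).tolist() if k.any() else "")
print(bot.get_obs())
E
```

```text
pics
scene [1.6219 0.006  0.9948]
stand 0.79 [228. 346.] 2570 [0.5752 0.1552 0.0428] [[0.511, -0.001, 0.001], [0.622, 0.24, 0.134]]
stand 0.46 [268. 413.] 1102 [0.7614 0.3099 0.0826] [[0.73, 0.285, 0.004], [0.774, 0.341, 0.153]]
lever_pad 0.95 [212. 303.] 334 [0.5662 0.0302 0.1033] [[0.545, -0.009, 0.06], [0.584, 0.093, 0.134]]
lever_pad 0.23 [206. 366.] 273 [0.5628 0.2104 0.1036] [[0.409, 0.158, 0.001], [0.576, 0.258, 0.146]]
peg 0.51 [208. 364.] 261 [0.5631 0.2095 0.1041] [[0.436, 0.157, 0.003], [0.576, 0.25, 0.146]]
tray 0.76 [206. 342.] 299 [0.4545 0.1573 0.0188] [[0.434, 0.106, 0.001], [0.509, 0.198, 0.042]]
tray 0.63 [190. 107.] 4602 [ 0.5122 -0.5329  0.1235] [[0.377, -0.63, 0.005], [0.548, -0.447, 0.15]]
pot 0.57 [220. 233.] 874 [ 0.5618 -0.1754  0.0592] [[0.494, -0.205, 0.003], [0.599, -0.145, 0.065]]
bucket 0.87 [210. 482.] 6276 [0.5921 0.5362 0.1281] [[0.472, 0.439, 0.008], [0.672, 0.635, 0.192]]
torch 0.86 [187. 283.] 390 [ 0.3735 -0.0176  0.0377] [[0.303, -0.043, 0.001], [0.541, 0.013, 0.122]]
funnel 0.96 [288. 292.] 1490 [ 0.805  -0.0035  0.0347] [[0.761, -0.054, 0.005],
[... 2130 characters left out ...]
761, -0.2, 0.005], [0.83, -0.079, 0.094]]
caddy 0.91 [253. 428.] 2769 [ 0.4424 -0.5307  0.1428] [[0.362, -0.635, 0.012], [0.531, -0.445, 0.153]]
caddy 0.55 [246. 236.] 598 [0.4849 0.1602 0.0071] [[0.433, 0.102, -0.006], [0.536, 0.222, 0.029]]
{'time': 1.4, 'q': array([72.1954,  4.9795, 10.0782, 95.0996,  0.0015, 89.9985]), 'qd': array([ 0.0444, -0.0227,  0.1613,  0.0875, -0.0407, -0.0949]), 'joint_efforts': array([  0.002 , -52.0111,  46.4842,   0.0022,   0.0002,   0.    ]), 'ee_pos': array([0.1682, 0.5237, 0.2313]), 'tcp_rot': array([-89.9985,   0.0009,  72.1969]), 'wrist_force': array([-0.1292, -0.4893,  0.1955]), 'torque': array([-0.0052,  0.0194, -0.0508]), 'opening': 0.0853762447113272}
```

```bash
python3 - <<'E'
import cv2,numpy as np
a=cv2.imread("pics/scene0.png")[150:330,190:450]; b=cv2.imread("pics/top0.png")[140:300,180:360]
a=cv2.resize(a,None,fx=3,fy=3); a=cv2.resize(a,(780,540)); cv2.imwrite("pics/s_crop.png",a)
b=cv2.resize(b,None,fx=3.6,fy=3.6); cv2.imwrite("pics/t_crop.png",b)
E
```

```text
(no output)
```

View pics/s_crop.png

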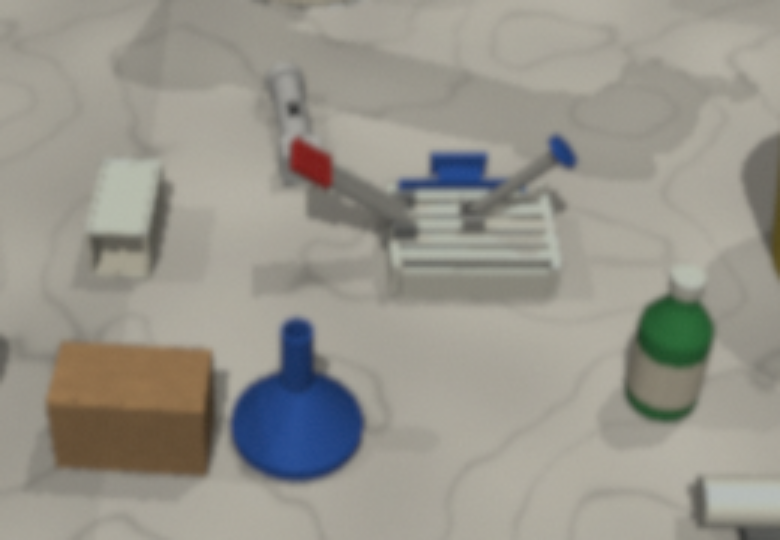

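View pics/t_crop.png

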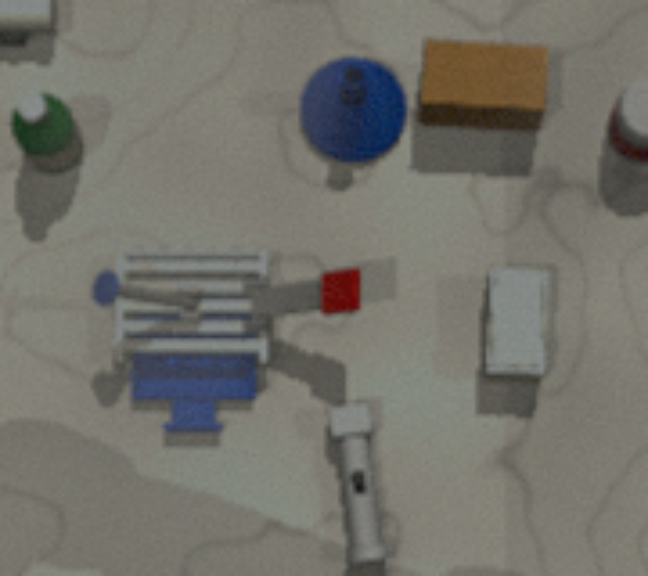

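The scene camera looks back towards the robot. It shows the stand at mid-right with the red pad up (crop 312,163), the peg leaning right (562,152), the tray plate behind (458,165), the pot at the left with its mouth towards the camera (125,215), and the torch behind the lever. The top view agrees: stand at (195,300), pad at (340,290), pot at (517,320), torch at (357,480).

```bash
python3 - <<'E'
from h import *
np.set_printoptions(precision=4,suppress=True)
for c in ("scene","top"):
    z=np.load(c+"0.npz"); W=z["W"];p=z["p"].astype(int);d=z["d"]
    def box(lo,hi,extra=True): return np.all((W>lo)&(W<hi),-1)&(d>0)&extra
    def rect(name,k,trim=True):
        q=W[k]; r=cv2.minAreaRect((q[:,:2]*1000).astype(np.float32)); print(c,name,len(q),r,np.median(q,0))
    rect("deck",box([.45,.06,.037],[.66,.26,.047],(p.min(-1)>100)))
    rect("pot",box([.45,-.24,.054],[.64,-.1,.066]))
    red=(p[...,0]>1.7*p[...,1])&(p[...,0]>80)
    rect("pad",box([.5,-.03,.08],[.62,.07,.15],red))
    blue=(p[...,2]>1.4*p[...,0])&(p[...,2]>60)
    rect("head",box([.5,.18,.08],[.62,.28,.17],blue))
    rect("plate",box([.4,.1,.02],[.5,.22,.034],blue))
    rect("tray",box([.45,.05,.0],[.53,.26,.026],blue))
E
```

```text
scene deck 971 ((562.7572021484375, 161.80442810058594), (159.43553161621094, 125.73694610595703), 89.57099914550781) [0.5751 0.1689 0.0427]
scene pot 525 ((542.80810546875, -175.18540954589844), (60.67383575439453, 115.94934844970703), 87.68753814697266) [ 0.5496 -0.1752  0.0615]
scene pad 144 ((564.9459228515625, 6.28056526184082), (41.915096282958984, 36.616981506347656), 0.9827952980995178) [0.5702 0.0049 0.1233]
scene head 51 ((565.3569946289062, 238.16146850585938), (23.33313751220703, 25.641399383544922), 43.98849868774414) [0.5662 0.2356 0.1392]
scene plate 98 ((456.55230712890625, 145.80783081054688), (43.07337188720703, 88.73956298828125), 6.731320381164551) [0.4429 0.1589 0.0233]
scene tray 143 ((464.1787414550781, 146.98529052734375), (27.035207748413086, 102.51311492919922), 4.924078941345215) [0.4688 0.1527 0.0177]
top deck 390 ((560.43896484375, 164.79510498046875), (159.33351135253906, 118.39234161376953), 88.9744644165039) [0.5593 0.1577 0.0415]
top pot 378 ((542.9033813476562, -172.5201416015625), (59.395172119140625, 110.19198608398438), 88.80328369140625) [ 0.544  -0.1727  0.0596]
top pad 120 ((558.124755859375, 8.141510963439941), (41.15936279296875, 36.36313247680664), 0.5509246587753296) [0.5576 0.0079 0.1228]
top head 37 ((555.8448486328125, 237.5023193359375), (20.23374366760254, 25.267169952392578), 85.73502349853516) [0.5561 0.2385 0.1383]
top plate 49 ((454.4609375, 151.86187744140625), (45.28623962402344, 109.89575958251953), 9.90378475189209) [0.441  0.1654 0.025 ]
top tray 334 ((479.85174560546875, 160.6517791748047), (125.07270812988281, 59.46083450317383), 89.91737365722656) [0.4815 0.1597 0.0082]
```

```bash
python3 -m jog '[[1,1,-1.4,0.2,0,0,0.2],[1,2,-2.8,0.4,0,0,0.4],[1,3,-4.2,0.6,0,0,0.7],[1,4.1,-5.6,0.6,0,0,1],[1,5.2,-6.9,0.6,0,0,1.2]]' 40
python3 -m jog '[[1,1,-1.4,0,0,0,0.2],[1,2,-2.8,0,0,0,0.4],[1,3,-4.2,0,0,0,0.7],[1,4.1,-5.6,0,0,0,1],[1,5.2,-6.9,0,0,0,1.2]]'
python3 -m jog '[[1,1,-1.4,0,0,0,0.2],[1,2,-2.8,0,0,0,0.4],[1,3,-4.2,0,0,0,0.7],[1,4.1,-5.6,0,0,0,1],[1,5.2,-6.9,-0.4,0,0,1.2]]'
python3 -m jog '[[1,0,0,0,0,0,0]]'
```

```text
time: 1.9
ee_pos: [0.2989, 0.3497, 0.2467]
tcp_rot: [-90.0, -0.0, 78.3]
wrist_force: [-0.2, 1.6, 0.6]
opening: 0.0123
time: 2.4
ee_pos: [0.429, 0.1769, 0.2466]
tcp_rot: [-90.0, -0.0, 84.2]
wrist_force: [0.6, 1.1, -0.7]
opening: 0.0001
time: 2.9
ee_pos: [0.5595, 0.0043, 0.2375]
tcp_rot: [-90.1, 0.0, 90.2]
wrist_force: [0.6, 1.3, -0.2]
opening: 0.0
time: 3.0
ee_pos: [0.56, 0.0026, 0.2338]
tcp_rot: [-89.9, 0.0, 90.0]
wrist_force: [-0.8, 0.4, -1.7]
opening: -0.0002
```

```bash
python3 -m jog '[[1,0,0.1,-1.2,0,0,0],[1,0,0.2,-2.6,0,0,0],[1,0,0.2,-3.7,0,0,0],[1,0,0.2,-4.1,0,0,0],[1,0,0.2,-4.2,0,0,0]]'
python3 -m jog '[[1,0,-0.1,-0.4,0,0,0],[1,0,-0.25,-0.75,0,0,0],[1,0,-0.43,-1.08,0,0,0],[1,0,-0.58,-1.4,0,0,0],[1,0,-0.73,-1.77,0,0,0]]'
python3 -m jog '[[1,0,-0.1,-0.36,0,0,0],[1,0,-0.18,-0.76,0,0,0],[1,0,-0.2,-1.14,0,0,0],[1,0,-0.22,-1.42,0,0,0],[1,0,-0.22,-1.5,0,0,0]]'
python3 -m jog '[[1,0,0,0,0,0,0],[1,0,0,0,0,0,0]]'
```

```text
time: 3.5
ee_pos: [0.5575, 0.0114, 0.1307]
tcp_rot: [-89.9, -0.0, 90.2]
wrist_force: [0.2, -0.2, 1.3]
opening: 0.0001
time: 4.0
ee_pos: [0.5597, -0.0075, 0.0893]
tcp_rot: [-90.3, 0.0, 90.2]
wrist_force: [0.9, 0.3, 3.4]
opening: -0.0
time: 4.5
ee_pos: [0.558, -0.0125, 0.0498]
tcp_rot: [-90.0, -0.0, 90.2]
wrist_force: [-6.6, -0.2, 14.8]
opening: -0.0001
time: 4.7
ee_pos: [0.558, -0.0125, 0.05]
tcp_rot: [-90.0, 0.0, 90.2]
wrist_force: [-3.5, -1.7, 6.7]
opening: -0.0001
```

```bash
python3 -m jog '[[1,0,0,0.6,0,0,0],[1,0,0,1.6,0,0,0],[1,0,0,2.8,0,0,0],[1,-1.2,0,3.2,0,0,0],[1,-2.8,0.5,3.2,0,0,0]]'
python3 -m jog '[[0.65,-1.2,1.5,0,0,0,0],[0.65,-2.4,3,0,0,0,0],[0.65,-3.2,4.5,0,0,0,0],[0.65,-3.7,5.8,0,0,0,0],[0.65,-3.7,6.5,0,0,0,0]]'
python3 - <<'E'
from h import *
np.set_printoptions(precision=4,suppress=True)
print(bot.get_obs()["ee_pos"])
for c in ("scene","top"):
    pic,d,W=shot(c,f"pics/{c}1.png"); p=pic.astype(int)
    np.savez(f"{c}1.npz",p=pic,d=d,W=W)
    def box(lo,hi,extra=True): return np.all((W>lo)&(W<hi),-1)&(d>0)&extra
    def rect(name,k):
        q=W[k]
        if len(q): print(c,name,len(q),cv2.minAreaRect((q[:,:2]*1000).astype(np.float32)),np.median(q,0),q.mean(0))
    red=(p[...,0]>1.7*p[...,1])&(p[...,0]>80)
    rect("pad",box([.5,-.06,.03],[.62,.07,.15],red))
    blue=(p[...,2]>1.4*p[...,0])&(p[...,2]>60)
    rect("head",box([.5,.08,.08],[.62,.28,.2],blue))
    rect("headtop",box([.5,.08,.162],[.62,.28,.2],blue))
    rect("plate",box([.4,.1,.024],[.46,.22,.034],blue))
    rect("tray",box([.448,.05,.0],[.51,.26,.026],blue))
E
python3 - <<'E'
import cv2,numpy as np
a=cv2.resize(cv2.imread("pics/scene1.png")[150:290,220:420],None,fx=3,fy=3); b=cv2.resize(cv2.imread("pics/top1.png")[180:280,180:300],None,fx=3,fy=3)
o=np.zeros((560,800,3),np.uint8); o[:420,:600]=a; cv2.imwrite("pics/c1.png",o[:420,:600]); cv2.imwrite("pics/c1t.png",b)
E
```

```text
time: 5.2
ee_pos: [0.4893, -0.0006, 0.1319]
tcp_rot: [-90.2, 0.0, 90.1]
wrist_force: [-0.6, -0.1, 0.8]
opening: -0.0001
time: 5.7
ee_pos: [0.3945, 0.1645, 0.1307]
tcp_rot: [-90.1, -0.1, 90.3]
wrist_force: [0.4, -0.7, -0.4]
opening: 0.0296
[0.3945 0.1645 0.1307]
scene pad 150 ((561.6040649414062, -13.486579895019531), (47.6668701171875, 37.85485076904297), 1.359122633934021) [ 0.5688 -0.0146  0.0502] [ 0.5676 -0.0136  0.0498]
scene head 85 ((562.9014892578125, 160.23681640625), (30.456401824951172, 33.40226364135742), 70.95098114013672) [0.5648 0.16   0.1691] [0.5642 0.1603 0.1679]
scene headtop 82 ((562.9014892578125, 160.23681640625), (30.456401824951172, 33.40226364135742), 70.95098114013672) [0.5648 0.1602 0.1692] [0.5642 0.1604 0.1689]
scene plate 29 ((440.39697265625, 150.26651000976562), (9.12003231048584, 36.727943420410156), 1.5653951168060303) [0.4395 0.1508 0.0279] [0.4396 0.1499 0.0275]
scene tray 133 ((462.7927551269531, 157.53076171875), (31.020965576171875, 124.22167205810547), 3.420700788497925) [0.4692 0.1488 0.0173] [0.4671 0.153  0.0174]
top pad 115 ((558.983642578125, -13.420042037963867), (41.63639831542969, 37.413543701171875), 0.25037330389022827) [ 0.5581 -0.0135  0.0483] [ 0.5581 -0.0137  0.0484]
top head 71 ((557.4014892578125, 162.648193359375), (29.459253311157227, 31.25843048095703), 33.48111343383789) [0.5569 0.162  0.1683] [0.5565 0.1623 0.1671]
top headtop 63 ((556.7515869140625, 161.79193115234375), (28.729232788085938, 30.872295379638672), 21.968364715576172) [0.556  0.1643 0.1686] [0.5564 0.1628 0.169 ]
top plate 2 ((436.64801025390625, 139.24282836914062), (3.7010490894317627, 0.0), 90.59198760986328) [0.4366 0.1392 0.0328] [0.4366 0.1392 0.0328]
top tray 119 ((481.2968444824219, 125.01530456542969), (59.797462463378906, 55.777774810791016), 6.026797294616699) [0.4819 0.1294 0.0076] [0.4832 0.127  0.0093]
```

View pics/c1.png

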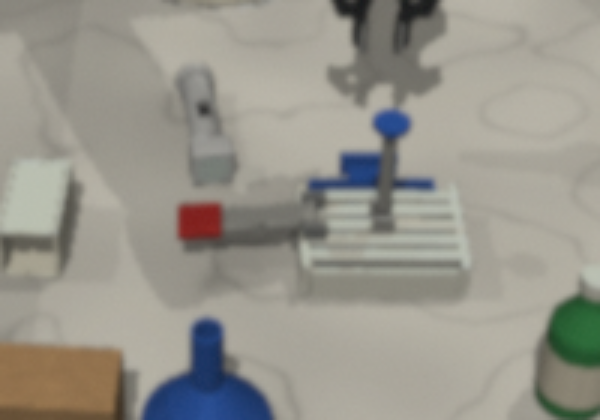

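The lever is down flat (pad 200,220), the peg upright (392,123), the tray still out (360,165).

```bash
python3 -m jog '[[0.65,0,0,-1.2,0,0,0],[0.65,0,0,-2.6,0,0,0],[0.65,0,0,-3.8,0,0,0],[0.65,0,0,-4.5,0,0,0],[0.65,0,0,-4.75,0,0,0]]'
python3 -m jog '[[0.65,0.3,0,0,0,0,0],[0.65,0.6,0,0,0,0,0],[0.65,0.9,0,0,0,0,0],[0.65,1.2,0,0,0,0,0],[0.65,1.5,0,0,0,0,0]]'
python3 -m jog '[[0.65,0.25,0,0,0,0,0],[0.65,0.5,0,0,0,0,0],[0.65,0.75,0,0,0,0,0],[0.65,0.95,0,0,0,0,0],[0.65,1.1,0,0,0,0,0]]'
python3 -m jog '[[0.65,0.06,0,0,0,0,0],[0.65,0.12,0,0,0,0,0],[0.65,0.18,0,0,0,0,0]]'
```

```text
time: 6.3
ee_pos: [0.3949, 0.1613, 0.0093]
tcp_rot: [-89.9, 0.1, 90.2]
wrist_force: [-0.1, -0.2, -0.1]
opening: 0.0296
time: 6.8
ee_pos: [0.4341, 0.1625, 0.0113]
tcp_rot: [-90.0, -0.0, 90.2]
wrist_force: [-1.9, 0.0, 1.4]
opening: 0.03
time: 7.3
ee_pos: [0.4611, 0.1624, 0.0107]
tcp_rot: [-90.0, 0.0, 90.2]
wrist_force: [-1.5, 0.3, 0.6]
opening: 0.0303
time: 7.6
ee_pos: [0.4632, 0.1622, 0.0106]
tcp_rot: [-89.8, 0.0, 90.2]
wrist_force: [-17.3, -0.4, 12.4]
opening: 0.0304
```

```bash
python3 -m jog '[[0.65,0.04,0,0,0,0,0],[0.65,0.08,0,0,0,0,0],[0.65,0.08,0,0,0,0,0]]'; python3 -m jog '[[0.65,0,0,0,0,0,0],[0.65,0,0,0,0,0,0]]'
```

```text
time: 7.9
ee_pos: [0.4632, 0.1622, 0.0106]
tcp_rot: [-89.5, 0.0, 90.2]
wrist_force: [-23.3, -1.2, 15.6]
opening: 0.03
time: 8.1
ee_pos: [0.4633, 0.1622, 0.0106]
tcp_rot: [-89.6, 0.0, 90.2]
wrist_force: [-22.5, -0.7, 15.6]
opening: 0.0298
```

```bash
python3 -m jog '[[0.65,-0.5,0,0,0,0,0],[0.65,-1.4,0,0.2,0,0,0],[0.65,-2,0,1.6,0,0,0],[0.65,-2,0,3.2,0,0,-0.2],[0.65,-2,0,4.8,0,0,-0.35]]'
python3 -m jog '[[0,0,0,1.2,0,0,0],[0,0,-1,2,0,-0.8,0],[0,0,-2.2,2.4,0,-2,0],[0,0,-3.4,2.4,0,-3.2,0],[0,0,-4.6,2.4,0,-4.3,0]]'
python3 -m jog '[[0,0,-1.2,0,0,-0.9,0],[0,0,-2.4,0,0,-1.8,0],[0,0,-3.4,0,0,-2.7,0],[0,0,-4.2,0,0,-3.6,0],[0,0,-4.8,0,0,-4.3,0]]'
python3 -m jog '[[0,0,-1,0,0,-0.9,0],[0,0,-2,0,0,-1.8,0],[0,0,-3,0,0,-2.7,0],[0,0,-3.6,0,0,-3.6,0],[0,0,-3.9,0,0,-4.4,0]]'
python3 -m jog '[[0,0,0,0,0,0,0],[0,0,0,0,0,0,0]]'; python3 -c "
from workcell import bot;print(bot.get_obs()['q'])"
```

```text
time: 8.6
ee_pos: [0.4165, 0.1623, 0.1322]
tcp_rot: [-90.0, -0.0, 88.4]
wrist_force: [1.0, -0.4, -0.1]
opening: 0.03
time: 9.1
ee_pos: [0.4175, 0.0467, 0.1917]
tcp_rot: [-111.9, -0.5, 88.6]
wrist_force: [-0.5, 0.0, 1.4]
opening: 0.0853
time: 9.6
ee_pos: [0.4575, -0.0918, 0.198]
tcp_rot: [-130.8, -1.7, 89.5]
wrist_force: [0.5, -0.1, -0.2]
opening: 0.0854
time: 10.1
ee_pos: [0.4753, -0.2143, 0.1967]
tcp_rot: [-151.9, -2.4, 91.3]
wrist_force: [1.0, -0.1, -0.3]
opening: 0.0852
time: 10.3
ee_pos: [0.4755, -0.2128, 0.1963]
tcp_rot: [-151.6, -2.5, 91.3]
wrist_force: [0.1, 0.3, 0.7]
opening: 0.0848
[-44.92642695 -48.54768806 -54.34339855  32.81897809  40.51024292
 -24.62636575]
```

```bash
python3 -m jog '[[0,0.6,0.4,-0.2,0,0,0],[0,1.2,0.8,-0.6,0,0,0],[0,1.9,1.2,-1.2,0,0,0],[0,2.5,1.6,-1.8,0,0,0],[0,2.55,1.6,-2.2,0,0,0]]'
python3 -m jog '[[0,0,0,0,0,0,0]]'; python3 -c "
from workcell import bot
from scipy.spatial.transform import Rotation as R
import numpy as np
o=bot.get_obs();print(o['q'],o['tcp_rot'])
a=R.from_euler('xyz',o['tcp_rot'],degrees=True)
for r in (-155,-150): print(((R.from_euler('xyz',[r,0,88.3],degrees=True)*a.inv()).as_rotvec(degrees=True)/5).round(2))
print((np.array([.539,-.173,.021])-o['ee_pos'])/.025)"
```

```text
time: 10.8
ee_pos: [0.5409, -0.1703, 0.1417]
tcp_rot: [-151.7, -2.4, 91.6]
wrist_force: [0.9, -0.0, 0.5]
opening: 0.0856
time: 10.9
ee_pos: [0.5396, -0.1713, 0.1403]
tcp_rot: [-151.6, -2.5, 91.5]
wrist_force: [-0.3, -0.8, -0.4]
opening: 0.0855
[-32.44382679 -42.77455797 -59.30053769  16.98120163  30.57012564
 -15.75736088] [-151.59063949   -2.50912602   91.51428182]
[-0.5  -0.68 -0.66]
[-0.5   0.32 -0.64]
[-0.02443384 -0.06921471 -4.77116914]
```

```bash
python3 -m jog '[[0,0,0,-0.3,-0.1,0,-0.2],[0,0,0,-0.7,-0.3,0,-0.4],[0,0,-0.05,-1.2,-0.5,0,-0.65],[0,0,-0.05,-1.7,-0.5,0,-0.65],[0,0,-0.05,-2,-0.5,0,-0.65]]'
python3 -m jog '[[0,0,0,0,0,0,0]]'; python3 -c "
from workcell import bot
o=bot.get_obs();print(o['q'],o['tcp_rot'])"
```

```text
time: 11.4
ee_pos: [0.5396, -0.1743, 0.0921]
tcp_rot: [-151.8, 0.1, 88.1]
wrist_force: [0.4, -0.3, 0.1]
opening: 0.0856
time: 11.5
ee_pos: [0.5393, -0.1742, 0.0912]
tcp_rot: [-151.7, 0.0, 88.1]
wrist_force: [-0.3, -1.4, -0.4]
opening: 0.0856
[-29.89407993 -42.13117151 -65.1957578    8.32339789  24.4052084
 -14.17606395] [-1.51686711e+02  2.38439346e-02  8.81099032e+01]
```

```bash
python3 -m jog '[[0,0,0,0.2,0,0.8,0],[0,-0.1,0,0.2,0,1.6,0],[0,-0.25,0.05,0.2,0,2.5,0],[0,-0.25,0.05,0,0,3.34,0],[0,-0.25,0.05,0,0,3.34,0]]'
python3 -m jog '[[0,0,0,-0.5,0,0,0],[0,0,0,-1.1,0,0,0],[0,0,0,-1.7,0,0,0],[0,0,0,-2,0,0,0],[0,0,0,-2,0,0,0]]'
python3 - <<'E'
from h import *
o=bot.get_obs();print(o['q'],o['tcp_rot'])
p,d,W=shot("scene","pics/scene2.png");p2,d2,W2=shot("top","pics/top2.png")
a=cv2.resize(p[170:270,180:300,::-1],None,fx=4,fy=4);b=cv2.resize(p2[190:290,270:360,::-1],None,fx=3.5,fy=4)
cv2.imwrite("pics/c2.png",np.hstack([a,b]))
for n,dd,w in(("s",d,W),("t",d2,W2)):
    k=np.all((w>[.45,-.24,.054])&(w<[.64,-.1,.066]),-1)&(dd>0);q=w[k];print(n,k.sum(),cv2.minAreaRect((q[:,:2]*1000).astype(np.float32)))
E
```

```text
time: 12.0
ee_pos: [0.535, -0.1735, 0.0949]
tcp_rot: [-135.2, 0.7, 88.2]
wrist_force: [0.5, -0.9, -0.2]
opening: 0.0854
time: 12.5
ee_pos: [0.5321, -0.1724, 0.0391]
tcp_rot: [-134.9, 0.5, 88.2]
wrist_force: [-0.5, -0.4, -0.4]
opening: 0.0853
[-26.40069311 -31.39413842 -54.5860147   24.47566129  16.76374532
 -18.27563681] [-134.93892981    0.49943567   88.1988704 ]
s 561 ((544.5712890625, -171.16751098632812), (110.03902435302734, 113.66107940673828), 88.31544494628906)
t 353 ((543.1259155273438, -178.84170532226562), (99.76873016357422, 109.44290924072266), 67.48536682128906)
```

View pics/c2.png

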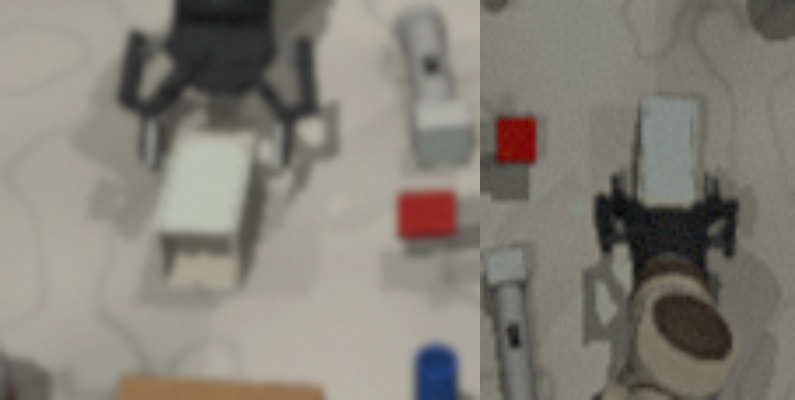

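The fingers straddle the pot's base end evenly, and the pot has not moved (crop 207,185). I'll lower and grip.

```bash
python3 -m jog '[[0,0.02,0,-0.3,0,0,0],[0,0.04,0,-0.6,0,0,0],[0,0.04,0,-0.8,0,0,0],[0,0.04,0,-0.92,0,0,0],[0,0.04,0,-0.92,0,0,0]]'
python3 -m jog '[[0.15,0,0,0,0,0,0],[0.3,0,0,0,0,0,0],[0.5,0,0,0,0,0,0],[0.5,0,0,0,0,0,0],[0.5,0,0,0,0,0,0]]' 60
python3 -m jog '[[0.5,0,0,0.2,0,0,0],[0.5,0,0,0.6,0,0,0],[0.5,0,0,1.2,0,0,0],[0.5,0,0,1.8,0,0,0],[0.5,0,0,2,0,0,0]]' 60
python3 -m jog '[[0.5,0,0,0,0,0,0],[0.5,0,0,0,0,0,0]]'
```

```text
time: 13.1
ee_pos: [0.5341, -0.1726, 0.0178]
tcp_rot: [-135.0, 0.6, 88.2]
wrist_force: [-0.0, 0.2, -0.6]
opening: 0.0856
time: 13.6
ee_pos: [0.5347, -0.173, 0.0193]
tcp_rot: [-135.1, 0.6, 88.2]
wrist_force: [-0.4, -1.5, 3.6]
opening: 0.0597
time: 14.1
ee_pos: [0.535, -0.173, 0.071]
tcp_rot: [-135.2, 0.6, 88.2]
wrist_force: [1.3, -0.7, -2.7]
opening: 0.0598
time: 14.3
ee_pos: [0.534, -0.1726, 0.0678]
tcp_rot: [-135.0, 0.6, 88.2]
wrist_force: [-0.4, 0.4, -4.4]
opening: 0.0601
```

```bash
python3 -m jog '[[0.5,0.3,0,1,0,0,0],[0.5,0.7,0,2.2,0,0,0],[0.5,1.1,0,3.4,0,0,0],[0.5,1.5,0,4.6,0,0,0],[0.5,1.9,0,5.8,0,0,0]]'
python3 -m jog '[[0.5,0.3,0.4,1,0,0,0],[0.5,0.7,1,2,0,0,0],[0.5,0.8,1.8,2.8,0,0,0],[0.5,0.8,2.8,3.3,0,0,0],[0.5,0.8,3.8,3.5,0,0,0]]'
python3 -m jog '[[0.5,0,1,0,0,0,0],[0.5,0,2.1,0,0,0,0],[0.5,0,3.2,0,0,0,0],[0.5,0,4.3,0,0,0,0],[0.5,0,5.3,0,0,0,0]]'
python3 -m jog '[[0.5,0,1,0,0,0,0],[0.5,0,2,0,0,0,0],[0.5,0,3,0,0,0,0],[0.5,0,3.8,0,0,0,0],[0.5,0,4.2,0,0,0,0]]'
python3 -m jog '[[0.5,0,0,0,0,0,0],[0.5,0,0,0,0,0,0]]'; python3 -c "
from workcell import bot
from scipy.spatial.transform import Rotation as R
o=bot.get_obs();print(o['q'],o['tcp_rot'],R.from_euler('xyz',o['tcp_rot'],degrees=True).as_matrix()[:,1])"
```

```text
time: 14.8
ee_pos: [0.5819, -0.1726, 0.2132]
tcp_rot: [-134.9, 0.5, 88.2]
wrist_force: [-0.2, 0.6, -3.6]
opening: 0.06
time: 15.3
ee_pos: [0.6021, -0.0771, 0.3016]
tcp_rot: [-135.1, 0.6, 88.2]
wrist_force: [0.6, 0.7, -3.1]
opening: 0.0597
time: 15.8
ee_pos: [0.6016, 0.0561, 0.2995]
tcp_rot: [-134.9, 0.6, 88.3]
wrist_force: [-0.2, -0.2, -3.1]
opening: 0.0593
time: 16.3
ee_pos: [0.6016, 0.1614, 0.2993]
tcp_rot: [-134.9, 0.6, 88.3]
wrist_force: [0.7, -1.3, -3.9]
opening: 0.0596
time: 16.5
ee_pos: [0.6018, 0.1594, 0.3004]
tcp_rot: [-135.0, 0.6, 88.2]
wrist_force: [0.4, -0.2, -3.5]
opening: 0.0594
[ 22.73593543 -25.0924973  -21.51306259  51.42105854 -17.46694023
  17.47321187] [-134.99632347    0.61347811   88.23127225] [ 0.70649084 -0.02939148 -0.70711162]
```

```bash
python3 -m jog '[[0.5,0,0,0,-0.7,0.03,0.7],[0.5,0,0,0,-1.7,0.07,1.7],[0.5,0,0,0,-2.8,0.12,2.8],[0.5,0,0,0,-3.9,0.16,3.9],[0.5,0,0,0,-5.09,0.21,5.09]]'
python3 -m jog '[[0.5,0,0,0,-1.02,0.04,1.02],[0.5,0,0,0,-2.04,0.08,2.04],[0.5,0,0,0,-3.05,0.13,3.05],[0.5,0,0,0,-4.07,0.17,4.07],[0.5,0,0,0,-5.09,0.21,5.09]]'
python3 -m jog '[[0.5,0,0,0,-1.02,0.04,1.02],[0.5,0,0,0,-2.04,0.08,2.04],[0.5,0,0,0,-3.05,0.13,3.05],[0.5,0,0,0,-4.07,0.17,4.07],[0.5,0,0,0,-5.09,0.21,5.09]]'
python3 -m jog '[[0.5,0,0,0,-1.02,0.04,1.02],[0.5,0,0,0,-2.04,0.08,2.04],[0.5,0,0,0,-3.05,0.13,3.05],[0.5,0,0,0,-4.07,0.17,4.07],[0.5,0,0,0,-5.09,0.21,5.09]]'
python3 -m jog '[[0.5,0,0,0,-1.02,0.04,1.02],[0.5,0,0,0,-2.04,0.08,2.04],[0.5,0,0,0,-3.05,0.13,3.05],[0.5,0,0,0,-4.2,0.17,4.2],[0.5,0,0,0,-5.09,0.21,5.09]]'
python3 -m jog '[[0.5,0,0,0,0,0,0],[0.5,0,0,0,0,0,0]]'
python3 - <<'E'
from h import *
np.set_printoptions(precision=4,suppress=True)
o=bot.get_obs();print(o['q'],o['tcp_rot'],o['ee_pos'])
from scipy.spatial.transform import Rotation as R
print(R.from_euler('xyz',o['tcp_rot'],degrees=True).as_matrix())
for c in("scene","top"):
    p,d,W=shot(c,f"pics/{c}3.png"); np.savez(c+"3.npz",p=p,d=d,W=W)
    m,Rc,t=cam(c)
    for l in("pot","peg"):
        for x in bot.regions_of(c,l)[:1]:
            k=x["pixels"]&(d>0);print(c,l,x["conf"],x["point"],np.percentile(W[k],[3,50,97],axis=0))
    g=cv2.resize(p[90:250,260:460,::-1] if c=="scene" else p[160:270,180:300,::-1],(400,320)); 
    if c=="scene":a=g
cv2.imwrite("pics/c3.png",np.hstack([a,g]))
E
```

```text
time: 17.0
ee_pos: [0.6019, 0.1584, 0.301]
tcp_rot: [-128.6, 25.3, 115.7]
wrist_force: [0.5, -0.6, -3.4]
opening: 0.0593
time: 17.5
ee_pos: [0.602, 0.1585, 0.3011]
tcp_rot: [-106.2, 42.6, 154.3]
wrist_force: [-1.0, 0.1, -3.1]
opening: 0.0598
time: 18.0
ee_pos: [0.602, 0.1585, 0.3011]
tcp_rot: [-71.9, 41.9, -156.3]
wrist_force: [0.2, 0.8, -3.3]
opening: 0.0594
time: 18.5
ee_pos: [0.602, 0.1584, 0.3011]
tcp_rot: [-50.6, 23.8, -118.7]
wrist_force: [0.8, 0.3, -3.7]
opening: 0.0599
time: 19.0
ee_pos: [0.602, 0.1584, 0.3011]
tcp_rot: [-45.0, -0.8, -91.6]
wrist_force: [0.7, -0.0, -3.0]
opening: 0.0596
time: 19.2
ee_pos: [0.602, 0.1589, 0.3012]
tcp_rot: [-45.0, -0.5, -91.9]
wrist_force: [-0.5, 0.4, -3.8]
opening: 0.0599
[  22.6812  -25.0761  -21.4122   51.5088  -17.4531 -162.3389] [-45.0096  -0.4727 -91.947 ] [0.602  0.1589 0.3012]
[[-0.034   0.7064  0.707 ]
 [-0.9994 -0.0299 -0.0182]
 [ 0.0082 -0.7072  0.707 ]]
scene pot 0.58 [225.5, 344.5] [[ 0.5081 -0.0178  0.0035]
 [ 0.5736  0.152   0.0431]
 [ 0.6213  0.2341  0.1678]]
scene peg 0.68 [196.3, 349.3] [[0.5462 0.1483 0.0648]
 [0.5643 0.1602 0.1424]
 [0.5766 0.1733 0.1722]]
top pot 0.78 [195.6, 225.0] [[0.5638 0.1338 0.3378]
 [0.5929 0.1621 0.345 ]
 [0.6184 0.1893 0.3534]]
```

View pics/c3.png

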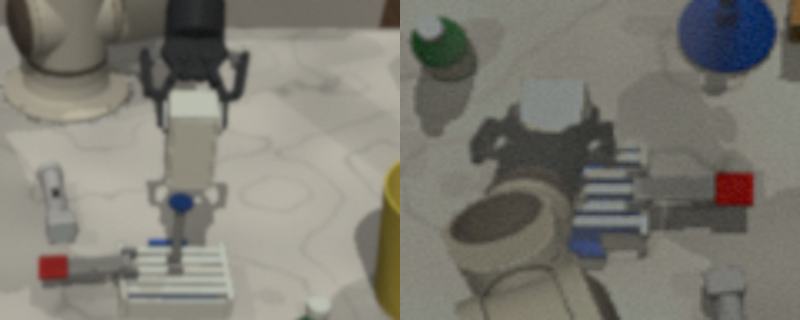

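```bash
python3 - <<'E'
from h import *
np.set_printoptions(precision=4,suppress=True)
def plane(q):
    c=np.median(q,0)
    for _ in range(5):
        n=np.linalg.svd(q-c,full_matrices=False)[2][2]; r=(q-c)@n; q=q[abs(r)<2.5*np.median(abs(r))+1e-4]; c=q.mean(0)
    return c,n,len(q)
for c in("scene","top"):
    z=np.load(c+"3.npz");W=z["W"];d=z["d"];p=z["p"].astype(int)
    w=(p.min(-1)>85)&(d>0)
    k=w&np.all((W>[.605,.12,.245],)&(W<[.64,.2,.335]),-1) if c=="scene" else None
    if c=="scene":
        q=W[k];print("front",plane(q),np.percentile(q,[1,99],axis=0))
        # left/right edges per height
        for lo in np.arange(.25,.335,.02):
            s=q[(q[:,2]>lo)&(q[:,2]<lo+.02)]; print(lo,s[:,0].mean(),s[:,1].min(),s[:,1].max(),(s[:,1].min()+s[:,1].max())/2)
    t=w&np.all((W>[.55,.12,.338])&(W<[.64,.2,.358]),-1); q=W[t]
    print(c,"topface",plane(q),cv2.minAreaRect((q[:,:2]*1000).astype(np.float32)),q.min(0),q.max(0))
E
```

```text
Traceback (most recent call last):
IndexError: boolean index did not match indexed array along axis 0; size of axis is 420 but size of corresponding boolean axis is 1
```

```bash
cat > pf.py <<'E'
from h import *
np.set_printoptions(precision=4,suppress=True)
def plane(q):
    c=np.median(q,0)
    for _ in range(5):
        n=np.linalg.svd(q-c,full_matrices=False)[2][2]; r=(q-c)@n; q=q[abs(r)<2.5*np.median(abs(r))+1e-4]; c=q.mean(0)
    return c,n,len(q)
def run(W,d,p,xc,zt,name):  # xc pot centre x guess, zt base top height
    w=(p.min(-1)>85)&(d>0)
    if name=="scene":
        k=w&np.all((W>[xc+.015,.12,zt-.1])&(W<[xc+.05,.2,zt-.015]),-1)
        q=W[k];print("front",plane(q))
        for lo in np.arange(zt-.1,zt-.02,.02):
            s=q[(q[:,2]>lo)&(q[:,2]<lo+.02)]
            if len(s): print(round(lo,3),s[:,0].mean(),s[:,1].min(),s[:,1].max(),(s[:,1].min()+s[:,1].max())/2)
    t=w&np.all((W>[xc-.04,.12,zt-.008])&(W<[xc+.04,.2,zt+.01]),-1); q=W[t]
    print(name,"topface",plane(q),cv2.minAreaRect((q[:,:2]*1000).astype(np.float32)),q.min(0),q.max(0))
E
python3 - <<'E'
from pf import *
for c in("scene","top"):
    z=np.load(c+"3.npz"); run(z["W"],z["d"],z["p"].astype(int),.591,.347,c)
E
```

```text
front (array([0.6217, 0.158 , 0.2905]), array([ 0.9991, -0.0434,  0.0003]), 631)
0.247 0.6219212534219566 0.1300053098134331 0.188845642261082 0.15942547603725754
0.267 0.6215439339395037 0.12903343072474197 0.18923937201785 0.15913640137129598
0.287 0.6218522108507 0.12910717350006629 0.18826480739888246 0.15868599044947437
0.307 0.6210797781715873 0.12670584137296526 0.19388395023297883 0.16029489580297204
scene topface (array([0.5954, 0.1583, 0.3468]), array([ 0.0018,  0.0282, -0.9996]), 276) ((588.5059814453125, 161.26766967773438), (73.8232192993164, 75.60350036621094), 89.03196716308594) [0.5511 0.1245 0.3391] [0.6266 0.1985 0.3539]
top topface (array([0.5926, 0.1616, 0.3449]), array([ 0.0059, -0.0143,  0.9999]), 254) ((591.78466796875, 161.9064178466797), (62.05461502075195, 58.90339279174805), 0.33037295937538147) [0.5608 0.1323 0.339 ] [0.6227 0.1915 0.3557]
```

```bash
python3 -m jog '[[0.5,-0.3,0,0,0,0,0],[0.5,-0.7,0.05,0,0,0,0],[0.5,-1.1,0.05,-0.2,0,0,0],[0.5,-1.24,0.05,-0.8,0,0,0],[0.5,-1.24,0.05,-1.4,0,0,0]]'
python3 -m jog '[[0.5,0,0,-0.4,0,0,0],[0.5,0,0,-0.6,0,0,0],[0.5,0,0,-0.6,0,0,0],[0.5,0,0,-0.6,0,0,0]]'
python3 - <<'E'
from pf import *
print(bot.get_obs()['ee_pos'])
ims=[]
for c in("scene","top"):
    p,d,W=shot(c); run(W,d,p.astype(int),.560,.297,c)
    q=p.astype(int);blue=(q[...,2]>1.4*q[...,0])&(q[...,2]>60)&(d>0)&np.all((W>[.5,.12,.1])&(W<[.62,.2,.2]),-1)
    print(c,"head",blue.sum(),W[blue].mean(0) if blue.any() else "",W[blue].min(0),W[blue].max(0)) if blue.any() else 0
    if c=="scene": cv2.imwrite("pics/c4.png",cv2.resize(p[110:240,290:420,::-1],None,fx=4.5,fy=4.5,interpolation=cv2.INTER_CUBIC))
E
```

```text
time: 20.0
ee_pos: [0.5699, 0.1613, 0.2661]
tcp_rot: [-45.0, -0.6, -91.7]
wrist_force: [1.1, 0.6, -3.8]
opening: 0.0601
time: 20.4
ee_pos: [0.571, 0.1611, 0.2519]
tcp_rot: [-45.0, -0.6, -91.8]
wrist_force: [-0.9, 0.7, -3.2]
opening: 0.0594
[0.571  0.1611 0.2519]
front (array([0.5906, 0.1608, 0.2411]), array([ 0.9991, -0.0411, -0.0041]), 501)
0.197 0.5908088386959124 0.13323280317904 0.19138841099888343 0.16231060708896172
0.217 0.5906474124797251 0.1316570816898355 0.1912882786961307 0.1614726801929831
0.237 0.5904468772461922 0.13080074034822903 0.19024635399894357 0.1605235471735863
0.257 0.5904859832318247 0.13091011259855095 0.19429316151084774 0.16260163705469935
scene topface (array([0.5651, 0.1602, 0.2974]), array([ 0.0148, -0.0271,  0.9995]), 294) ((564.4749145507812, 164.83311462402344), (64.27494049072266, 72.53970336914062), 2.3816123008728027) [0.5312 0.1278 0.2892] [0.5973 0.2    0.3048]
scene head 21 [0.5746 0.1592 0.1666] [0.5698 0.1484 0.1613] [0.5813 0.1705 0.1748]
top topface (array([0.5621, 0.164 , 0.2962]), array([-0.0382,  0.0086, -0.9992]), 259) ((560.3203735351562, 163.77647399902344), (60.07502746582031, 59.33134460449219), 87.58589935302734) [0.5312 0.1331 0.289 ] [0.5911 0.1929 0.307 ]
```

View pics/c4.png

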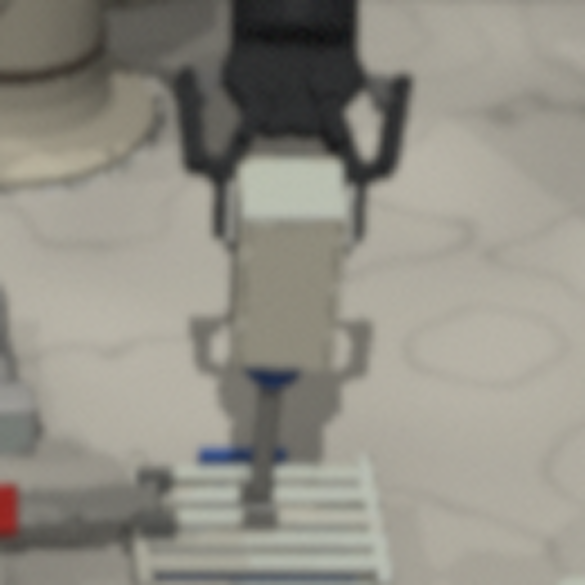

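The peg head (272,375) sits about 2 mm left of the pot's centreline once perspective is allowed for. I'll correct that and insert slowly.

```bash
python3 -m jog '[[0.5,0.03,-0.07,0,0,0,0],[0.5,0.03,-0.07,-0.3,0,0,0],[0.5,0.03,-0.07,-0.7,0,0,0],[0.5,0.03,-0.07,-1.1,0,0,0],[0.5,0.03,-0.07,-1.4,0,0,0]]'
python3 -m jog '[[0.5,0,0,-0.2,0,0,0],[0.5,0,0,-0.5,0,0,0],[0.5,0,0,-0.8,0,0,0],[0.5,0,0,-1.1,0,0,0],[0.5,0,0,-1.4,0,0,0]]'
python3 -m jog '[[0.5,0,0,-0.2,0,0,0],[0.5,0,0,-0.5,0,0,0],[0.5,0,0,-0.8,0,0,0],[0.5,0,0,-1.1,0,0,0],[0.5,0,0,-1.3,0,0,0]]'
python3 -m jog '[[0.5,0,0,0,0,0,0],[0.5,0,0,0,0,0,0]]'
python3 - <<'E'
from pf import *
print(bot.get_obs()['ee_pos'],bot.get_obs()['wrist_force'])
for c in("scene","top"):
    p,d,W=shot(c); run(W,d,p.astype(int),.560,.195,c)
E
```

```text
time: 21.0
ee_pos: [0.5712, 0.159, 0.2141]
tcp_rot: [-45.1, -0.6, -91.8]
wrist_force: [0.1, -0.2, -4.0]
opening: 0.0596
time: 21.5
ee_pos: [0.5716, 0.1592, 0.1805]
tcp_rot: [-45.0, -0.6, -91.8]
wrist_force: [0.1, -0.9, -4.0]
opening: 0.0599
time: 22.0
ee_pos: [0.5714, 0.1591, 0.1475]
tcp_rot: [-45.1, -0.6, -91.8]
wrist_force: [-0.7, 0.3, -2.8]
opening: 0.0593
time: 22.2
ee_pos: [0.5717, 0.1593, 0.1488]
tcp_rot: [-45.0, -0.6, -91.8]
wrist_force: [-0.7, -0.4, -3.0]
opening: 0.0595
[0.5717 0.1593 0.1488] [-0.6965 -0.4035 -3.033 ]
front (array([0.5911, 0.1592, 0.1383]), array([ 0.9993, -0.0361, -0.0071]), 454)
0.095 0.5909719626138435 0.12998234025846278 0.1899229111872654 0.1599526257228641
0.115 0.5908958444307811 0.13088710854365201 0.18966000500239352 0.16027355677302277
0.135 0.5912338637579161 0.12966637339899942 0.18884752767483395 0.15925695053691669
0.155 0.5907229545685366 0.12372777911925083 0.19361651285470577 0.1586721459869783
0.175 0.5916929784845332 0.13024260074366703 0.18648962448789536 0.1583661126157812
scene topface (array([0.5651, 0.1593, 0.1945]), array([ 0.0098, -0.024 ,  0.9997]), 282) ((564.104736328125, 163.10751342773438), (68.08036041259766, 77.95816040039062), 7.0140509605407715) [0.527 0.121 0.187] [0.5956 0.1996 0.2024]
top topface (array([0.5627, 0.162 , 0.1925]), array([-0.0019, -0.0089, -1.    ]), 231) ((560.8340454101562, 160.65548706054688), (59.476417541503906, 59.78227996826172), 1.520851492881775) [0.5306 0.1313 0.187 ] [0.5903 0.191  0.2024]
```

```bash
python3 -m jog '[[0.5,0,0,-0.15,0,0,0],[0.5,0,0,-0.3,0,0,0],[0.5,0,0,-0.4,0,0,0],[0.5,0,0,-0.5,0,0,0],[0.5,0,0,-0.6,0,0,0]]'
python3 -m jog '[[0.5,0,0,-0.02,0,0,0],[0.5,0,0,-0.04,0,0,0],[0.5,0,0,-0.06,0,0,0],[0.5,0,0,-0.08,0,0,0],[0.5,0,0,-0.08,0,0,0]]'
```

```text
time: 22.8
ee_pos: [0.5716, 0.1592, 0.1334]
tcp_rot: [-45.0, -0.6, -91.8]
wrist_force: [-0.9, -0.6, -3.1]
opening: 0.0594
time: 23.3
ee_pos: [0.5716, 0.1592, 0.1316]
tcp_rot: [-45.0, -0.6, -91.8]
wrist_force: [-0.2, 0.2, -4.0]
opening: 0.0595
```

```bash
python3 -m jog '[[0.5,0,0,-0.02,0,0,0],[0.5,0,0,-0.04,0,0,0],[0.5,0,0,-0.04,0,0,0]]'; python3 -m jog '[[0.5,0,0,-0.02,0,0,0],[0.5,0,0,-0.04,0,0,0],[0.5,0,0,-0.04,0,0,0]]'
```

```text
time: 23.6
ee_pos: [0.5719, 0.1592, 0.1312]
tcp_rot: [-45.0, -0.6, -91.8]
wrist_force: [-0.0, 0.5, -1.0]
opening: 0.0599
time: 23.9
ee_pos: [0.5723, 0.1593, 0.1311]
tcp_rot: [-44.9, -0.6, -91.8]
wrist_force: [-1.3, -1.2, 5.5]
opening: 0.0599
```

```bash
python3 -m jog '[[0.5,0,0,0.03,0,0,0],[0.5,0,0,0.03,0,0,0],[0.5,0,0,0.03,0,0,0]]' 20; python3 -m jog '[[0.28,0,0,0.02,0,0,0],[0.2,0,0,0.02,0,0,0],[0.1,0,0,0.02,0,0,0],[0,0,0,0.02,0,0,0],[0,0,0,0.02,0,0,0]]' 20; python3 -m jog '[[0,0,0,0,0,0,0],[0,0,0,0,0,0,0]]'
python3 - <<'E'
from pf import *
ims=[]
for c in("scene","top"):
    p,d,W=shot(c); run(W,d,p.astype(int),.560,.176,c)
    if c=="scene": cv2.imwrite("pics/c5.png",cv2.resize(p[130:260,260:440,::-1],None,fx=4,fy=4,interpolation=cv2.INTER_CUBIC))
E
```

```text
time: 24.2
ee_pos: [0.572, 0.1593, 0.1311]
tcp_rot: [-45.0, -0.6, -91.8]
wrist_force: [0.2, 0.2, 3.9]
opening: 0.0598
time: 24.7
ee_pos: [0.5715, 0.1592, 0.1306]
tcp_rot: [-45.0, -0.6, -91.8]
wrist_force: [-0.0, -0.1, -0.1]
opening: 0.0858
time: 24.9
ee_pos: [0.5716, 0.1592, 0.1309]
tcp_rot: [-45.0, -0.6, -91.8]
wrist_force: [-0.2, 0.0, 0.5]
opening: 0.0859
front (array([0.5911, 0.1574, 0.1197]), array([ 0.9987, -0.0505, -0.0017]), 451)
0.076 0.5910308897620963 0.12842275876484527 0.18690741048872445 0.15766508462678486
0.096 0.5913690011612177 0.12931548640639998 0.18840096109234297 0.15885822374937147
0.116 0.5909661771766606 0.12789791230547992 0.18797024812370366 0.1579340802145918
0.136 0.591302859770534 0.12853124415382086 0.18744054261036583 0.15798589338209335
0.156 0.5911658744041951 0.1289246690968226 0.18824606783789413 0.15858536846735838
scene topface (array([0.5653, 0.159 , 0.1766]), array([-0.017 ,  0.0069, -0.9998]), 281) ((557.3543090820312, 163.27589416503906), (67.03459930419922, 77.21902465820312), 86.41754150390625) [0.5207 0.128  0.168 ] [0.5954 0.199  0.1808]
top topface (array([0.561 , 0.1623, 0.1745]), array([-0.0229, -0.0105, -0.9997]), 251) ((561.158203125, 162.35623168945312), (59.825111389160156, 60.4843635559082), 0.3821316659450531) [0.5311 0.132  0.168 ] [0.591  0.1926 0.1851]
```

View pics/c5.png

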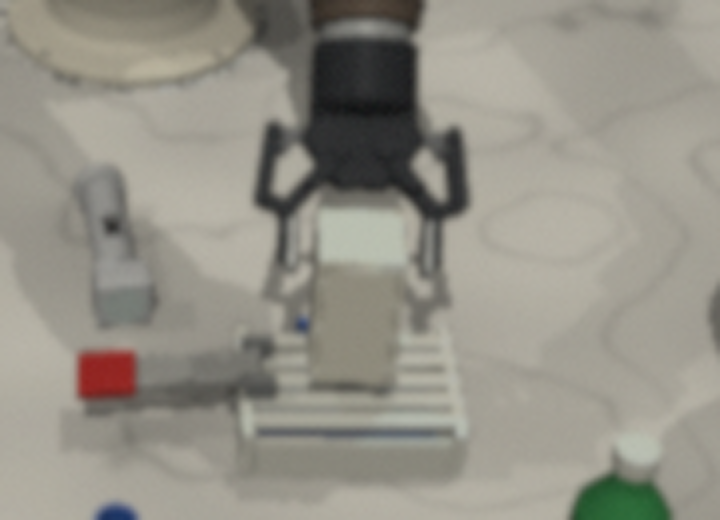

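```bash
python3 -m jog '[[0,-0.1,0,0.1,0,0,0],[0,-0.4,0.02,0.4,0,0,0],[0,-0.8,0.03,0.8,0,0,0],[0,-1.3,0.05,1.3,0,0,0],[0,-1.6,0.06,1.8,0,0,0]]'
python3 -m jog '[[0,-0.3,0,0.6,0,0,0],[0,-0.6,0,1.4,0,0,0],[0,-0.8,0,2.4,0,0,0],[0,-0.8,0,3.4,0,0,0],[0,-0.8,0,4.2,0,0,0]]'
python3 -m jog '[[0,0,0,0,0,0,0],[0,0,0,0,0,0,0]]'
python3 - <<'E'
from pf import *
g=[]
for c in("scene","top"):
    p,d,W=shot(c); run(W,d,p.astype(int),.560,.176,c)
    q=p.astype(int); red=(q[...,0]>1.7*q[...,1])&(q[...,0]>80)&np.all((W>[.5,-.06,.03])&(W<[.62,.07,.15]),-1)&(d>0);print("pad",W[red].mean(0))
    blue=(q[...,2]>1.4*q[...,0])&(q[...,2]>60)&(d>0)&np.all((W>[.4,.05,.0])&(W<[.51,.26,.034]),-1)
    if blue.any(): print(c,"tray",blue.sum(),np.percentile(W[blue],[2,50,98],axis=0))
    for l in("torch","bucket","funnel","cleaner"):
        x=bot.regions_of(c,l)[:1]
        if x: k=x[0]["pixels"]&(d>0); print(l,np.median(W[k],0))
    g.append(cv2.resize(p[150:260,260:425,::-1] if c=="scene" else p[180:300,180:300,::-1],(440,300) if c=="scene" else (300,300)))
cv2.imwrite("pics/c6.png",np.hstack(g))
E
```

```text
time: 25.5
ee_pos: [0.5306, 0.1607, 0.1771]
tcp_rot: [-45.0, -0.6, -91.7]
wrist_force: [0.6, 0.6, 0.1]
opening: 0.0855
time: 26.0
ee_pos: [0.5111, 0.1608, 0.2837]
tcp_rot: [-44.9, -0.5, -91.7]
wrist_force: [-0.3, 0.1, -0.9]
opening: 0.0855
time: 26.2
ee_pos: [0.5113, 0.1607, 0.2812]
tcp_rot: [-45.0, -0.6, -91.7]
wrist_force: [0.3, 0.7, -0.7]
opening: 0.0854
front (array([0.5914, 0.1581, 0.1194]), array([ 0.9992, -0.0392, -0.0005]), 442)
0.076 0.5910253768542775 0.12820802703963147 0.18762023300779018 0.15791413002371082
0.096 0.5912508300378443 0.12929737355051912 0.18750048912836284 0.158398931339441
0.116 0.5913583830430507 0.1279646703370094 0.18885645169064702 0.15841056101382822
0.136 0.5911609641093222 0.12846720759883634 0.1876315953631166 0.15804940148097646
0.156 0.591034881137855 0.12917915067592958 0.18837730968924923 0.1587782301825894
scene topface (array([0.5651, 0.159 , 0.1763]), array([-0.0029, -0.0048, -1.    ]), 281) ((564.0297241210938, 158.93426513671875), (60.24040603637695, 64.7894515991211), 88.27046203613281) [0.5314 0.1279 0.1681] [0.596  0.1891 0.1818]
pad [ 0.5667 -0.0137  0.0499]
scene tray 4 [[0.4791 0.1324 0.027 ]
 [0.4821 0.1341 0.0279]
 [0.4847 0.1358 0.0292]]
torch [ 0.4069 -0.0139  0.0368]
bucket [0.5928 0.536  0.1284]
funnel [ 0.8039 -0.0031  0.0341]
cleaner [0.7611 0.3108 0.0828]
top topface (array([0.5616, 0.1628, 0.1746]), array([-0.0143,  0.0294, -0.9995]), 223) ((561.083251953125, 162.2462921142578), (60.00918197631836, 60.06939697265625), 0.01859918422996998) [0.5311 0.1322 0.168 ] [0.5911 0.1923 0.186 ]
pad [ 0.558  -0.0134  0.0476]
torch [ 0.3808 -0.0111  0.0376]
bucket [0.5899 0.5706 0.0729]
funnel [ 0.7714 -0.0003  0.0313]
cleaner [0.7266 0.3123 0.0991]
```

View pics/c6.png

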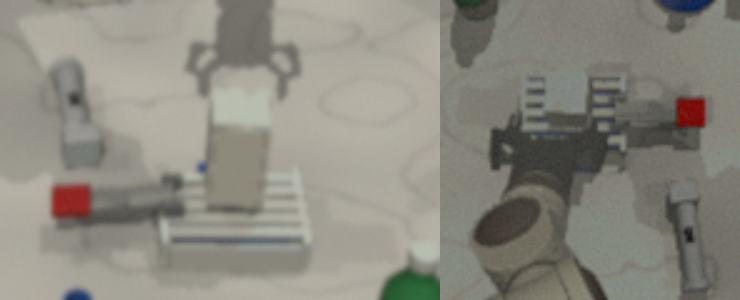

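```bash
python3 -m jog '[[0,0,0.5,1,0,0,0],[0,-0.2,1.6,2,0,0,0],[0,-0.4,3,2,0,0,0],[0,-0.6,4.4,2,0,0,0],[0,-0.8,5.4,2,0,0,0]]'
python3 -m jog '[[0,0,0,0,0,0,0],[0,0,0,0,0,0,0]]'
python3 - <<'E'
from h import *
np.set_printoptions(precision=4,suppress=True)
p,d,W=shot("top"); q=p.astype(int)
blue=(q[...,2]>1.4*q[...,0])&(q[...,2]>50)&(d>0)&np.all((W>[.4,.05,.0])&(W<[.51,.26,.034]),-1)
k=W[blue];print(len(k),np.percentile(k,[2,25,50,75,98],axis=0)); k=k[(k[:,2]>.02)];print(len(k),k.min(0),k.max(0))
cv2.imwrite("pics/c7.png",cv2.resize(p[190:270,180:300,::-1],None,fx=5,fy=5))
E
```

```text
time: 27.2
ee_pos: [0.4913, 0.2977, 0.3308]
tcp_rot: [-45.0, -0.6, -91.7]
wrist_force: [-0.1, -0.2, -0.7]
opening: 0.0855
time: 27.4
ee_pos: [0.4915, 0.2962, 0.3304]
tcp_rot: [-45.1, -0.7, -91.7]
wrist_force: [0.2, -0.4, 0.1]
opening: 0.0855
9 [[0.4747 0.1088 0.0039]
 [0.4786 0.1352 0.0112]
 [0.4788 0.139  0.0269]
 [0.4888 0.1405 0.028 ]
 [0.507  0.1504 0.0288]]
5 [0.4747 0.135  0.0269] [0.4788 0.1426 0.0288]
```

View pics/c7.png

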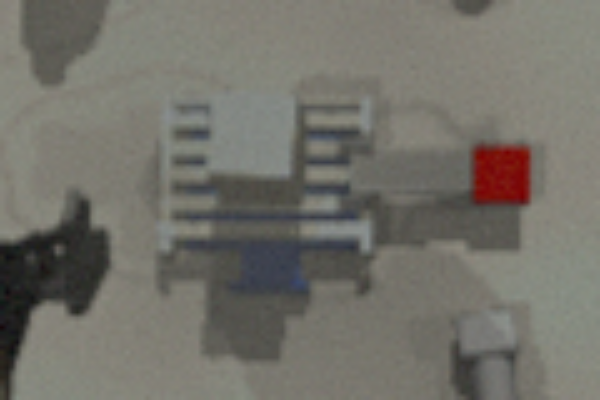

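Tray home: the pull plate (270,270) is at x ≈ 0.475–0.482, as expected, and blue shows under every slat gap. The pot stands on the peg (255,135) and the lever is down (500,175).

```bash
python3 -c "
from workcell import bot;print(bot.job_done())"
```

```text
the job is handed in; nothing more can be done
None
```

I did all three steps in the order asked and handed the job in at about 27 s, with the gripper open and clear of everything.

- **Lever:** I pressed it until it latched. At the last check the pad top was still about 49 mm up, and the camera looks before the pot was hung showed the peg upright.
- **Tray:** I pushed it against the back stop. It stopped moving while the force rose to 23 N. Afterwards the pull plate measured x ≈ 0.475–0.482 m, about where it should be with the tray home.
- **Pot:** I gripped it at the base end, turned it over and lowered it onto the peg with only light contact, under about 10 N. After release its base top is about 175 mm up, its walls are vertical and it did not shift when I backed off.
- **Other things:** the torch, funnel, cleaner and bucket showed no sign of moving. I did not re-measure the carton, polish can or caddy, but the arm never went near them.

**Disagreements:** the two cameras differed by about 6 mm on the x position of the peg's head. I used the value in between, and no sideways contact force showed while lowering the pot. My last top-view reading of the tray rested on only a few pixels, because the pot and stand shade it. My first low tilt for gripping the pot ran into joint limits, so I gripped it at 45° instead.

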